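# Hand over the tea-light holder that has lost its weight

## Robot

A 6-joint arm with a two-finger parallel gripper is mounted at the origin on the work surface. World frame = base frame: x ahead of the robot, y to its left, z up, the work surface at z = 0. Lengths are in m, angles in degrees, forces in N, time in s.
With the tool pointing down it reaches from about 0.4 to 0.825 m from the base axis. Payload 7 kg.
Tool frame: the origin (TCP) lies on the mounting face of the last link; the fingertips stand 178 mm ahead of it and the grasp point (between the pads) lies 159 mm ahead of it; z points along the fingers, y is the direction in which the jaws open and shut (so a half turn about z gives the same grasp; the last joint's range is limited). The gripper opens to 88 mm and grips with 3 to 60 N. Pads are 19 mm wide; open, the fingers measure 130 mm over their backs; the gripper's body (78 mm by 193 mm) begins 47 mm behind the grasp point.
Start: joints at [-58.493, 20.546, 0.682, 0, -70.136, -16.507], TCP at [0.175, -0.652, 0.405] pointing down, gripper open.
Joint ranges: [-176.03, 176.03], [-82.01, 121.73], [-58.28, 71.71], [-173.87, 95.51], [-174.79, -0.11], [-173.66, 173.66]. Speed limits (degrees/s): [136.94, 136.94, 172.46, 180, 180, 180].

## Interface

Orientations are given as [roll, pitch, yaw] about the fixed x, y, z axes, in that order (R = Rz(yaw) Ry(pitch) Rx(roll)).
In Python, from plant import r gives the robot as it stands. The module is installed in compiled form; this text tells all that it offers.
- The arm moves only by the tool carry_out, never from a script. Its argument "plan" is a list of rows, each a list of 3 entries, a list of its own where there are three numbers: the shift along the tool's x, y, z in m, then the turn, a rotation vector about the tool's x, y, z in degrees, then the closure in counts, from 0 (fully open) to 255 (shut). In form: [[[x, y, z], [ax, ay, az], hand], ...]. A call has 1 to 12 rows; each row shifts and turns the commanded pose from where the row before left it, along the tool's axes as they then stand; what a row does not reach is not made up. A row lasts 1/12 s, in which the tool goes at most 41.7 mm and 7.16 degrees, less where a joint would pass 70% of its speed; a pose out of reach is approached as far as the arm can. A call is refused whole if a number of a shift passes 0.0417 or a number of a turn 7.16, either way. A call with a gripper value outside its range is refused whole. The fingers move at their own pace and stop on an object; "grip_force" is the grip in N (left out, the last holds). Time passes only in rows, so rows that do not move let the fingers close. It gives the time, the measured TCP pose, the force and the opening at its end, in the units of the state.
- r.get_state(): the state, without advancing time (a new reading comes with each control period).
- r.capture(name): name is "scene" or "top" or "wrist"; returns the picture (420x560x3 uint8, red, green, blue); there is no depth.
- r.get_calibration(name): a dict with "K" (3x3 intrinsics, pixels), "D" ([k1, k2, p1, p2, k3] as OpenCV has them; the pictures are not rectified), "rvec" (rotation vector, rad) and "tvec" (3), from world to camera coordinates, as OpenCV has them. Camera axes: x right, y down, z forward; pixel columns grow to the right and rows downward; lengths in m; the calibration is good to about 2 mm. A picture is of the moment at which its call begins: read the wrist's pose just before it. get_calibration takes no time and is no camera call; for the wrist camera it gives the pose at the moment of the call.
- r.close_job(): hands the job in, once; it reports no verdict.
The state is a dict: "time_s": time; "joints": joint angles; "qd": joint speeds; "joint_torque": joint torques, N m; "tcp_pos": TCP position; "eef_rot": TCP orientation; "contact_force": force on the tool from outside, world axes, zero at the start; "moment": the same for the moment, N m; "gripper_width": finger opening in m.
Only numpy, scipy, OpenCV 4.12 (cv2) and the standard library are available. Lean on these libraries where they do the work, as an engineer would, in place of code of your own. Each camera call takes 0.05 s, during which the arm holds its last target. There are 200 camera calls.

## Task

One of the two look-alike steel tea-light holders has lost the weight out of its foot: find out by lifting which is the light one, and leave the heavy one standing where it was with its marble in it. Hand me the light one: lift it and turn it a quarter turn so that its ring handle points straight away from you to the room, keeping the plate level and its loose marble in the middle all the while. Finish still gripping it, holding it still and level 8 to 30 cm clear of the counter, and leave the remote, phone stand, vase and radio alone.

Things in the scene. Friction and masses are not known exactly. Their poses are not given: they have to be found in the camera images.
- holder_a: one of two look-alike stainless steel tea-light holders: oblong dished plate 84 mm (own x) by 58 mm (own y), corner radius 10, on a foot 68 x 44 mm. 26 mm high; the plate's flat upright sides run from 14 to 26 mm above the underside. Origin: centre of the underside; own +x points to the ring handle, own z up. It weighs 0.41-0.51 kg, or 0.14-0.18 kg if its weight is lost (unseen)
- holder_b: the other look-alike tea-light holder: same shape, sizes and axes as holder_a. One of the two, either of them, is the heavy one and one the light one. At the start both stand on the counter with their rings to the robot's left (+y), up to about 22 degrees off
- holder_a_hollow (a point): bottom centre of the round hollow in the top of holder_a, on the plate's middle axis, 20 mm above the underside. The hollow is 50 mm across and 6 mm deep and slopes 7 degrees near the middle, 18 degrees from 10 mm out
- holder_a_ring (a point): centre of the ring handle of holder_a, 53 mm from the plate's centre along own +x, 20 mm above the underside. The ring, of 4 mm round bar and 27 mm across, stands upright at one short end and reaches 67 mm from the plate's centre
- marble_a_center (a point): centre of the loose green glass marble, 22 mm diameter, 14 g, that lies in the hollow of holder_a (its centre then 11 mm above the bottom of the hollow); it rolls easily
- holder_b_hollow (a point): bottom centre of the round hollow in the top of holder_b, on the plate's middle axis, 20 mm above the underside. The hollow is 50 mm across and 6 mm deep and slopes 7 degrees near the middle, 18 degrees from 10 mm out
- holder_b_ring (a point): centre of the ring handle of holder_b, 53 mm from the plate's centre along own +x, 20 mm above the underside. The ring, of 4 mm round bar and 27 mm across, stands upright at one short end and reaches 67 mm from the plate's centre
- marble_b_center (a point): centre of the loose green glass marble, 22 mm diameter, 14 g, that lies in the hollow of holder_b (its centre then 11 mm above the bottom of the hollow); it rolls easily
- counter: the cherry-veneer counter top the robot stands on, top face at z = 0; its axes are the world axes (+x away from the robot, towards the room)
- room_side (a point): a point on the counter top near the middle of its front edge, straight ahead of the robot (0.80 m), towards the room
- remote: bystander: silver-grey television remote, 165 x 46 x 18 mm, lying flat; origin: centre of its underside, own x along its length
- phone_stand: bystander: dark hard silicone phone stand, 90 x 70 mm foot, 87 mm high; origin: centre of its underside
- vase: bystander: empty clear glass vase, 92 mm at its widest, 190 mm high; origin: centre of its underside
- radio: bystander: dark plastic radio, 205 mm wide (y), 75 mm deep, 132 mm high, its volume knob faces the room (+x); origin: centre of its underside
There are look-alikes about, which are no part of the job. Leave any black look-alike of the holder_b alone.

How it is judged (in metres and radians):
At the end, for the whole second after the job is handed in: Light holder gripped, still, underside 7.5-35 cm above the counter, touching nothing else, level to 0.1 rad, ring within 0.21 rad of +x; heavy one (over 3 N on the counter) standing released within 4 cm of its start; each marble within 8 mm of its hollow's middle (((height (world z) of holder_a between 0.075 and 0.35 m and angle between holder_a's own z axis and vertical below 0.1 rad and angle between the x axis of holder_a and the x axis of counter, either way round below 0.21 rad and x of room_side in the frame of holder_a above 0 m and horizontal distance between marble_a_center and holder_a_hollow below 0.008 m and distance between marble_a_center and holder_a_hollow below 0.016 m and contact force between the fingers and holder_a above 1 N and linear speed of holder_a below 0.03 m/s and angular speed of holder_a below 0.3 rad/s and contact force between holder_a and counter below 0.1 N and contact force between each of holder_a, the fingers and holder_b below 0.1 N and height (world z) of holder_b below 0.004 m and angle between holder_b's own z axis and vertical below 0.05 rad and distance of holder_b from where it was at the start of the episode below 0.04 m and contact force between holder_b and counter above 3 N and horizontal distance between marble_b_center and holder_b_hollow below 0.008 m) or (height (world z) of holder_b between 0.075 and 0.35 m and angle between holder_b's own z axis and vertical below 0.1 rad and angle between the x axis of holder_b and the x axis of counter, either way round below 0.21 rad and x of room_side in the frame of holder_b above 0 m and horizontal distance between marble_b_center and holder_b_hollow below 0.008 m and distance between marble_b_center and holder_b_hollow below 0.016 m and contact force between the fingers and holder_b above 1 N and linear speed of holder_b below 0.03 m/s and angular speed of holder_b below 0.3 rad/s and contact force between holder_b and counter below 0.1 N and contact force between each of holder_b, the fingers and holder_a below 0.1 N and height (world z) of holder_a below 0.004 m and angle between holder_a's own z axis and vertical below 0.05 rad and distance of holder_a from where it was at the start of the episode below 0.04 m and contact force between holder_a and counter above 3 N and horizontal distance between marble_a_center and holder_a_hollow below 0.008 m))); the arm keeps its last pose, push and grip.
It fails at once if a marble leaves the middle of its hollow (more than 15 mm off) (horizontal distance between marble_a_center and holder_a_hollow above 0.015 m or horizontal distance between marble_b_center and holder_b_hollow above 0.015 m).
It fails at once if a holder is tipped (more than 0.2 rad) (angle between any of holder_a, holder_b's own z axis and vertical above 0.2 rad).
It fails at once if the remote, phone stand, vase or radio is disturbed (moved more than 2 cm) (distance of any of remote, phone_stand, vase, radio from where it was at the start of the episode above 0.02 m).
It also fails if it takes over 62 s, if anything falls off the work surface, if the arm or the gripper's body presses on something with over 40 N, if the wrist force passes 120 N, or if a joint passes its speed limit or range.

## Working session

There is one attempt and no reset: what is moved stays moved. The work goes in short steps, Python scripts to look and compute and a tool call to move; the robot and the scene stay as the last step left them, time stands still between calls to the robot, and variables do not carry over. Pictures are saved under pics/ and viewed, about 8 in all and at most 12, crops included, and the job is handed in when it is done.

Besides the shell and the picture viewer there is one more tool, called after ">>>" as name([rows], argument=value, ...), one row to a line, values as JSON. carry_out: Moves the arm, as the interface text tells. Its arguments: {"type":"object","properties":{"plan":{"type":"array","items":{"type":"array"}},"grip_force":{"type":"number"}},"required":["plan"]}

```bash
mkdir -p pics
python3 - <<'E'
from plant import r
import cv2
s=r.get_state(); print(s)
for n in("scene","top"):
    im=r.capture(n); cv2.imwrite(f"pics/{n}0.png",cv2.cvtColor(im,cv2.COLOR_RGB2BGR)); c=r.get_calibration(n); print(n,c)
c=r.get_calibration("wrist");print(c)
a=cv2.imread("pics/top0.png");cv2.imwrite("pics/top0x.png",cv2.resize(a,(800,600),interpolation=cv2.INTER_CUBIC))
E
```

```text
{'time_s': 0.0, 'joints': array([-5.84933134e+01,  2.05922581e+01,  6.33999481e-01, -1.98169653e-02,
       -7.01371722e+01, -1.65068680e+01]), 'qd': array([ 0.05336676, -0.06793822,  0.03673725, -0.01587727,  0.07149407,
        0.05794166]), 'joint_torque': array([ 1.08209399e-03, -5.82713950e+01,  2.93052542e+01,  6.99670315e+00,
        6.77254808e-03, -2.28512208e-04]), 'tcp_pos': array([ 0.17464811, -0.65181315,  0.40371583]), 'eef_rot': array([ 1.79903209e+02, -9.25597961e-03, -1.65006922e+02]), 'contact_force': array([ 0.23127487, -0.75652983, -0.21848115]), 'moment': array([ 0.02716675, -0.04199002,  0.00761652]), 'gripper_width': 0.08771282537848939}
scene {'K': array([[536.3471716 ,   0.        , 275.71129773],
       [  0.        , 536.3471716 , 212.34946554],
       [  0.        ,   0.        ,   1.        ]]), 'D': array([-0.18182094,  0.        ,  0.        ,  0.        ,  0.        ]), 'rvec': array([ 1.47821862,  2.27006493, -0.71453328]), 'tvec': array([ 0.24425266, -0.39484683,  1.74883859])}
top {'K': array([[421.66704358,   0.        , 272.2358641 ],
       [  0.        , 421.66704358, 208.99530435],
       [  0.        ,   0.        ,   1.        ]]), 'D': array([0.0228465, 0.       , 0.       , 0.       , 0.       ]), 'rvec': array([ 2.1637639 , -2.18539496,  0.08395001]), 'tvec': array([-0.00216772,  0.57765074,  1.03955286])}
{'K': array([[304.02938182,   0.        , 281.07037772],
       [  0.        , 304.02938182, 202.99006447],
       [  0.        ,   0.        ,   1.        ]]), 'D': array([-0.06627877,  0.        ,  0.        ,  0.        ,  0.        ]), 'rvec': array([-1.79919783, -2.34466307, -0.32951301]), 'tvec': array([ 0.67491359, -0.03408608,  0.38986098])}
```

View pics/top0x.png

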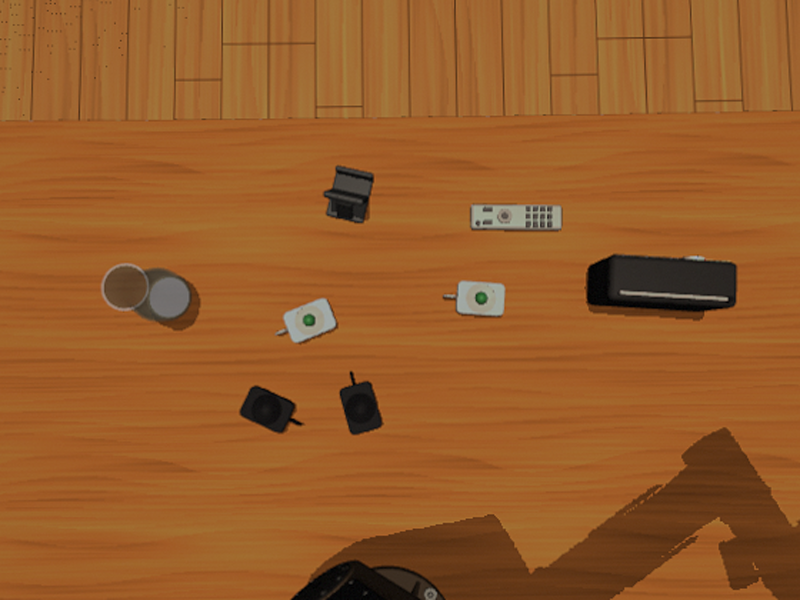

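View pics/scene0.png

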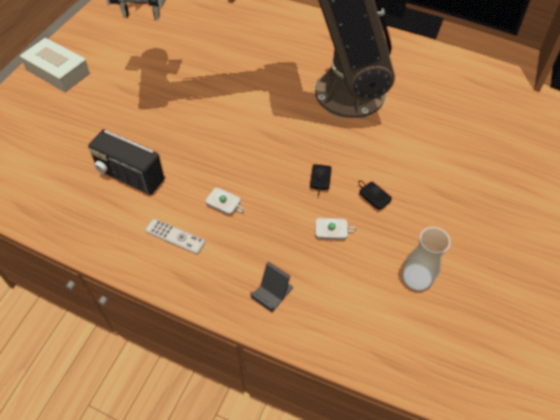

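Top view (800x600): two steel holders with green marbles, at (310,320) and (480,298). Both rings point left in the image, which is +y. The two black ones at (268,410) and (360,406) have no marble and are the look-alikes to leave alone. Next I'll measure the steel pair and check them in an enlarged crop.

```bash
cat > h.py <<'E'
from plant import r
import cv2, numpy as np
def ray(c,px,z):
    u=cv2.undistortPoints(np.array(px,float).reshape(-1,1,2),c["K"],c["D"]).reshape(-1,2)
    R=cv2.Rodrigues(c["rvec"])[0]; o=-R.T@c["tvec"]; d=np.c_[u,np.ones(len(u))]@R
    return o+d*((z-o[2])/d[:,2])[:,None]
def holders(im,c,minA=300,z=.026):
    hsv=cv2.cvtColor(im,cv2.COLOR_RGB2HSV)
    m=((hsv[...,1]<90)&(hsv[...,2]>110)).astype(np.uint8)
    g=((hsv[...,0]>40)&(hsv[...,0]<90)&(hsv[...,1]>100)&(hsv[...,2]>30)).astype(np.uint8)
    n,l,st,ct=cv2.connectedComponentsWithStats(g)
    out=[]
    for i in range(1,n):
        if st[i,4]<15: continue
        out.append((ct[i],st[i,4]))
    return m,g,out
E
python3 - <<'E'
from h import *
im=cv2.cvtColor(cv2.imread("pics/top0.png"),cv2.COLOR_BGR2RGB); c=r.get_calibration("top")
m,g,o=holders(im,c)
for ct,a in o:
    print("marble",ct,a,ray(c,[ct],.031)[0].round(4))
    x,y=ct.astype(int)
    w=np.zeros_like(m); w[y-35:y+35,x-35:x+35]=1
    k=cv2.morphologyEx(((m|g)&w),cv2.MORPH_CLOSE,np.ones((9,9))); k=cv2.morphologyEx(k,cv2.MORPH_OPEN,np.ones((7,7)))
    cs=max(cv2.findContours(k,0,2)[0],key=cv2.contourArea)
    P=ray(c,cs.reshape(-1,2),.026)[:,:2]
    print(cv2.minAreaRect((P*1000).astype(np.float32)))
crop=im[185:255,180:375]; cv2.imwrite("pics/crop.png",cv2.cvtColor(cv2.resize(crop,None,fx=4,fy=4,interpolation=cv2.INTER_CUBIC),cv2.COLOR_RGB2BGR))
for nm,px in dict(vase=(175,300),radio=(665,310),stand=(348,212),remote=(516,217),blk=(268,410)).items(): print(nm,ray(c,[[px[0]*.7,px[1]*.7]],0)[0].round(3))
E
```

```text
marble [336.19148936 208.21276596] 47 [ 0.5774 -0.1681  0.031 ]
((577.1436157226562, -168.37998962402344), (80.46521759033203, 58.18309783935547), 88.90222930908203)
marble [215.95348837 223.74418605] 43 [0.5415 0.1332 0.031 ]
((540.020751953125, 137.2987060546875), (57.67441940307617, 92.85835266113281), 21.364551544189453)
vase [0.581 0.379 0.   ]
radio [ 0.554 -0.501  0.   ]
stand [0.739 0.066 0.   ]
remote [ 0.726 -0.241  0.   ]
blk [0.383 0.209 0.   ]
```

View pics/crop.png

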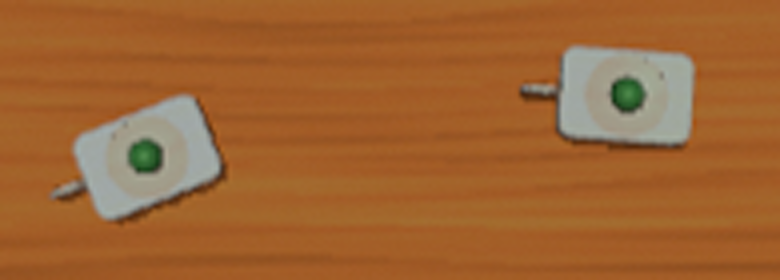

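The crop confirms it: both are light steel with a green marble, left at about (146,156) and right at (627,94) in crop pixels, rings to +y. I'll go to the right one first.

>>> carry_out([
  [[-0.015, 0.01, 0], [0, 0, 0], 0],
  [[-0.026, 0.0185, 0], [0, 0, 0], 0],
  [[-0.026, 0.0185, 0], [0, 0, 0], 0],
  [[-0.026, 0.0185, 0], [0, 0, 0], 0],
  [[-0.026, 0.0185, 0], [0, 0, 0], 0],
  [[-0.026, 0.0185, 0], [0, 0, 0], 0],
  [[-0.026, 0.0185, 0], [0, 0, 0], 0],
  [[-0.026, 0.0185, 0], [0, 0, 0], 0],
  [[-0.026, 0.0185, 0], [0, 0, 0], 0],
  [[-0.026, 0.0185, 0], [0, 0, 0], 0],
  [[-0.026, 0.0185, 0], [0, 0, 0], 0],
  [[-0.026, 0.0185, 0], [0, 0, 0], 0],
], grip_force=20)

```text
time_s: 1.1
tcp_pos: [0.4108, -0.3664, 0.4045]
eef_rot: [180.0, -0.0, -165.0]
contact_force: [0.6, 0.4, -0.7]
gripper_width: 0.0875
```

>>> carry_out([
  [[-0.026, 0.0185, 0], [0, 0, 0], 0],
  [[-0.026, 0.0185, 0], [0, 0, 0], 0],
  [[-0.026, 0.0185, 0], [0, 0, 0], 0],
  [[-0.026, 0.0185, 0], [0, 0, 0], 0],
  [[-0.026, 0.0185, 0], [0, 0, 0], 0],
  [[-0.026, 0.0185, 0], [0, 0, 0], 0],
  [[-0.026, 0.0185, 0], [0, 0, 0], 0],
  [[-0.026, 0.0185, 0], [0, 0, 0], 0],
])

```text
time_s: 1.77
tcp_pos: [0.5734, -0.1696, 0.4044]
eef_rot: [180.0, -0.0, -165.0]
contact_force: [0.9, 0.2, -0.9]
gripper_width: 0.0875
```

>>> carry_out([
  [[0, 0, 0], [0, 0, -6], 0],
  [[0, 0, 0], [0, 0, -6], 0],
  [[0, 0, 0], [0, 0, -6], 0],
  [[0, 0, 0], [0, 0, -6], 0],
  [[0, 0, 0], [0, 0, -6], 0],
  [[0, 0, 0], [0, 0, -6], 0],
  [[0, 0, 0], [0, 0, -6], 0],
  [[0, 0, 0], [0, 0, -6], 0],
  [[0, 0, 0], [0, 0, -6], 0],
  [[0, 0, 0], [0, 0, -6], 0],
  [[0, 0, 0], [0, 0, -6], 0],
  [[0, 0, 0], [0, 0, -6], 0],
])

```text
time_s: 2.77
tcp_pos: [0.5726, -0.171, 0.4042]
eef_rot: [180.0, 0.0, -92.7]
contact_force: [0.1, -1.0, 0.2]
gripper_width: 0.0873
```

```bash
cat >> h.py <<'E'
def wmeas(name,guess=None):
    c=r.get_calibration("wrist"); s=r.get_state(); im=r.capture("wrist")
    cv2.imwrite(name,cv2.cvtColor(im,cv2.COLOR_RGB2BGR))
    m,g,o=holders(im,c)
    print(s["tcp_pos"].round(4),s["eef_rot"].round(2),s["joints"].round(1))
    for ct,a in o:
        print("marble px",ct.round(1),a,ray(c,[ct],.031)[0].round(4))
    return im,c,m,g,o
E
python3 - <<'E'
from h import *
im,c,m,g,o=wmeas("pics/w1.png")
R=cv2.Rodrigues(c["rvec"])[0]; print(-R.T@c["tvec"],R[2])
E
```

```text
[ 0.5726 -0.171   0.4042] [ 1.7995e+02  1.0000e-02 -9.2710e+01] [  2.1  13.4  -9.5  -0.  -67.2  -4.8]
marble px [276.  182.5] 117 [ 0.5786 -0.1706  0.031 ]
[ 0.56900195 -0.24552637  0.3836604 ] [ 0.01290981  0.27387271 -0.9616793 ]
```

View pics/w1.png

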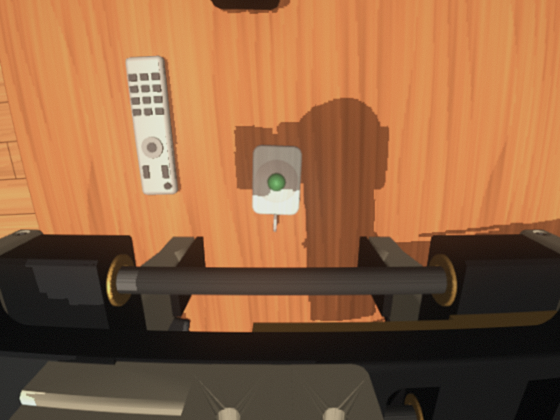

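The right holder is at (276,182) in the wrist view, ring toward the image bottom (+y). I'll descend part way and refine.

>>> carry_out([
  [[0, 0, 0.01], [0, 0, 0], 0],
  [[0, -0.002, 0.02], [0, 0, 0], 0],
  [[0, -0.002, 0.02], [0, 0, 0], 0],
  [[0, 0, 0.02], [0, 0, 0], 0],
  [[0, 0, 0.02], [0, 0, 0], 0],
  [[0, 0, 0.01], [0, 0, 0], 0],
  [[0, 0, 0], [0, 0, 0], 0],
  [[0, 0, 0], [0, 0, 0], 0],
  [[0, 0, 0], [0, 0, 0], 0],
])

```text
time_s: 3.57
tcp_pos: [0.5773, -0.1713, 0.3057]
eef_rot: [-179.9, -0.0, -93.0]
contact_force: [0.5, -0.8, 0.2]
gripper_width: 0.0879
```

```bash
cat >> h.py <<'E'
def plate(im,c,ct,h=60):
    hsv=cv2.cvtColor(im,cv2.COLOR_RGB2HSV)
    k=(hsv[...,1]<70).astype(np.uint8)|((hsv[...,0]>35)&(hsv[...,0]<95)).astype(np.uint8)
    x,y=np.round(ct).astype(int); w=np.zeros_like(k); w[max(0,y-h):y+h,max(0,x-h):x+h]=1
    k=cv2.morphologyEx(k&w,cv2.MORPH_CLOSE,np.ones((7,7)));k=cv2.morphologyEx(k,cv2.MORPH_OPEN,np.ones((13,13)))
    n,l,st,_=cv2.connectedComponentsWithStats(k); k=(l==l[y,x]).astype(np.uint8)
    cs=max(cv2.findContours(k,0,2)[0],key=cv2.contourArea)
    P=ray(c,cs.reshape(-1,2),.026)[:,:2]
    print(cv2.boundingRect(cs),cv2.minAreaRect((P*1000).astype(np.float32))); return cs
E
python3 - <<'E'
from h import *
im,c,m,g,o=wmeas("pics/w2.png")
ct=o[np.argmax([a for _,a in o])][0]
cs=plate(im,c,ct,70)
v=cv2.cvtColor(im,cv2.COLOR_RGB2BGR); cv2.drawContours(v,[cs],-1,(0,0,255),1)
x,y=ct.astype(int); v=v[y-80:y+80,x-100:x+100]
cv2.imwrite("pics/w2c.png",cv2.resize(v,(800,640-40)))
E
```

```text
[ 0.5773 -0.1713  0.3057] [-1.7992e+02 -1.0000e-02 -9.3040e+01] [  2.1  18.4 -16.4   0.  -55.2  -5.1]
marble px [280. 208.] 127 [ 0.5788 -0.1691  0.031 ]
(249, 156, 65, 91) ((578.1767578125, -171.97955322265625), (83.41999053955078, 56.02885055541992), 85.31784057617188)
```

View pics/w2c.png

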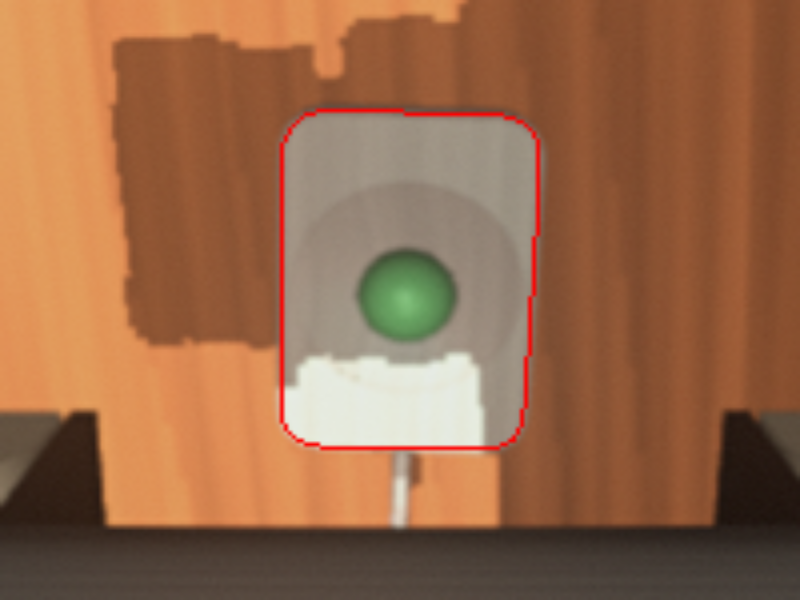

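>>> carry_out([
  [[0, -0.001, 0.008], [0, 0, 1.7], 0],
  [[0, 0, 0.015], [0, 0, 0], 0],
  [[0, 0, 0.02], [0, 0, 0], 0],
  [[0, 0, 0.02], [0, 0, 0], 0],
  [[0, 0, 0.02], [0, 0, 0], 0],
  [[0, 0, 0.015], [0, 0, 0], 30],
  [[0, 0, 0.01], [0, 0, 0], 30],
  [[0, 0, 0.007], [0, 0, 0], 30],
  [[0, 0, 0.0045], [0, 0, 0], 60],
  [[0, 0, 0.003], [0, 0, 0], 60],
  [[0, 0, 0.001], [0, 0, 0], 70],
  [[0, 0, 0], [0, 0, 0], 75],
])

```text
time_s: 4.62
tcp_pos: [0.5781, -0.1713, 0.1817]
eef_rot: [-179.9, 0.0, -94.7]
contact_force: [0.4, 1.0, 0.6]
gripper_width: 0.063
```

Run:
```python
from h import *
wmeas("pics/w3.png");s=r.get_state();print(s["gripper_width"],s["contact_force"])
```

```text
[ 0.5781 -0.1713  0.1817] [-179.95    0.    -94.7 ] [  2.   26.9 -22.9   0.  -40.2  -6.7]
marble px [281.  297.1] 62 [ 0.5791 -0.1608  0.031 ]
0.06227809365443364 [-0.32513337  0.2959822  -0.45434258]
```

>>> carry_out([
  [[0, 0, 0], [0, 0, 0], 77],
  [[0, 0, 0], [0, 0, 0], 79],
  [[0, 0, 0], [0, 0, 0], 81],
  [[0, 0, 0], [0, 0, 0], 83],
  [[0, 0, 0], [0, 0, 0], 85],
  [[0, 0, 0], [0, 0, 0], 87],
  [[0, 0, 0], [0, 0, 0], 89],
  [[0, 0, 0], [0, 0, 0], 91],
  [[0, 0, 0], [0, 0, 0], 95],
  [[0, 0, 0], [0, 0, 0], 120],
  [[0, 0, 0], [0, 0, 0], 150],
  [[0, 0, 0], [0, 0, 0], 150],
])

```text
time_s: 5.67
tcp_pos: [0.5782, -0.1713, 0.1813]
eef_rot: [-179.9, -0.0, -94.7]
contact_force: [3.4, -0.7, 0.3]
gripper_width: 0.0576
```

Run:
```python
from h import *
s=r.get_state();print(s["tcp_pos"],s["gripper_width"],s["contact_force"],s["moment"],s["joint_torque"])
im=r.capture("wrist");cv2.imwrite("pics/w4.png",cv2.cvtColor(im[150:400,120:440],cv2.COLOR_RGB2BGR))
```

```text
[ 0.57816208 -0.17132671  0.18133611] 0.05761376207833455 [ 3.38429353 -0.66706486  0.30398072] [-0.24864755 -1.10516723 -0.0191959 ] [-1.56927598e-01 -5.68374896e+01  1.77299792e+01  4.10688445e+00
 -1.19355150e+00 -7.27440274e-04]
```

View pics/w4.png

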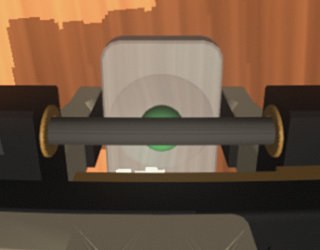

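Both fingers are on the plate sides and the marble is in the hollow at crop pixel (161,127). Now a gentle lift to weigh it.

>>> carry_out([
  [[0, 0, -0.0005], [0, 0, 0], 150],
  [[0, 0, -0.001], [0, 0, 0], 150],
  [[0, 0, -0.002], [0, 0, 0], 150],
  [[0, 0, -0.003], [0, 0, 0], 150],
  [[0, 0, -0.003], [0, 0, 0], 150],
  [[0, 0, -0.002], [0, 0, 0], 150],
  [[0, 0, -0.001], [0, 0, 0], 150],
  [[0, 0, -0.0005], [0, 0, 0], 150],
  [[0, 0, 0], [0, 0, 0], 150],
  [[0, 0, 0], [0, 0, 0], 150],
  [[0, 0, 0], [0, 0, 0], 150],
  [[0, 0, 0], [0, 0, 0], 150],
])

```text
time_s: 6.72
tcp_pos: [0.5777, -0.1713, 0.194]
eef_rot: [180.0, 0.0, -94.7]
contact_force: [-0.2, -0.8, -4.4]
gripper_width: 0.0577
```

Run:
```python
from h import *
for i in range(4):
    s=r.get_state();print(s["tcp_pos"].round(4),s["gripper_width"],s["contact_force"].round(2),s["moment"].round(3),s["joint_torque"].round(2)); r.capture("wrist")
```

```text
[ 0.5777 -0.1713  0.194 ] 0.05772307727697566 [-0.18 -0.81 -4.44] [-0.014  0.114  0.028] [ 0.000e+00 -5.963e+01  2.231e+01  5.580e+00  3.000e-02 -0.000e+00]
[ 0.5777 -0.1713  0.194 ] 0.057347188292043716 [-0.1   0.32 -4.98] [ 0.019  0.095 -0.005] [-0.000e+00 -5.961e+01  2.230e+01  5.580e+00  3.000e-02 -0.000e+00]
[ 0.5777 -0.1713  0.194 ] 0.05799807000642534 [ 0.34  0.67 -5.25] [0.017 0.127 0.007] [-0.000e+00 -5.959e+01  2.230e+01  5.580e+00  3.000e-02 -0.000e+00]
[ 0.5777 -0.1713  0.1941] 0.0580509781008745 [ 0.26  0.38 -4.78] [-0.002  0.058 -0.018] [-0.000e+00 -5.958e+01  2.230e+01  5.580e+00  3.000e-02 -0.000e+00]
```

About 4.8 N, so this is the heavy one. Setting it down gently.

>>> carry_out([
  [[0, 0, 0.001], [0, 0, 0], 150],
  [[0, 0, 0.002], [0, 0, 0], 150],
  [[0, 0, 0.003], [0, 0, 0], 150],
  [[0, 0, 0.0025], [0, 0, 0], 150],
  [[0, 0, 0.0015], [0, 0, 0], 150],
  [[0, 0, 0.001], [0, 0, 0], 150],
  [[0, 0, 0.0007], [0, 0, 0], 150],
  [[0, 0, 0.0005], [0, 0, 0], 150],
  [[0, 0, 0.0004], [0, 0, 0], 150],
  [[0, 0, 0.0004], [0, 0, 0], 150],
  [[0, 0, 0], [0, 0, 0], 150],
  [[0, 0, 0], [0, 0, 0], 150],
])

```text
time_s: 7.92
tcp_pos: [0.5778, -0.1713, 0.1814]
eef_rot: [-180.0, -0.0, -94.7]
contact_force: [-0.9, -0.3, -3.2]
gripper_width: 0.0578
```

Run:
```python
from h import *
for i in range(3):
    s=r.get_state();print(s["tcp_pos"].round(4),s["gripper_width"],s["contact_force"].round(2),s["joint_torque"].round(2)); r.capture("wrist")
```

```text
[ 0.5778 -0.1713  0.1814] 0.057782180410303724 [-0.89 -0.34 -3.23] [-1.000e-02 -5.904e+01  2.149e+01  5.310e+00  2.800e-01 -1.000e-02]
[ 0.5778 -0.1713  0.1814] 0.057730321095195714 [-0.46  0.82 -2.4 ] [-2.000e-02 -5.888e+01  2.146e+01  5.290e+00  3.100e-01 -1.000e-02]
[ 0.5778 -0.1713  0.1814] 0.057499823972331054 [-0.27  0.09 -2.42] [-4.000e-02 -5.871e+01  2.142e+01  5.280e+00  3.400e-01 -1.000e-02]
```

>>> carry_out([
  [[0, 0, 0.0005], [0, 0, 0], 150],
  [[0, 0, 0], [0, 0, 0], 110],
  [[0, 0, 0], [0, 0, 0], 95],
  [[0, 0, 0], [0, 0, 0], 88],
  [[0, 0, 0], [0, 0, 0], 86],
  [[0, 0, 0], [0, 0, 0], 84],
  [[0, 0, 0], [0, 0, 0], 80],
  [[0, 0, 0], [0, 0, 0], 75],
  [[0, 0, 0], [0, 0, 0], 65],
  [[0, 0, 0], [0, 0, 0], 50],
  [[0, 0, 0], [0, 0, 0], 40],
  [[0, 0, 0], [0, 0, 0], 40],
])

```text
time_s: 9.07
tcp_pos: [0.5778, -0.1713, 0.1806]
eef_rot: [180.0, -0.0, -94.7]
contact_force: [-0.3, -0.4, 0.2]
gripper_width: 0.0734
```

>>> carry_out([
  [[0, 0, -0.004], [0, 0, 0], 40],
  [[0, 0, -0.01], [0, 0, 0], 40],
  [[0, 0, -0.015], [0, 0, 0], 20],
  [[0, 0, -0.02], [0, 0, 0], 0],
  [[0, 0, -0.02], [0, 0, 0], 0],
  [[0, 0, -0.02], [0, 0, 0], 0],
  [[0, 0, -0.02], [0, 0, 0], 0],
  [[0, 0, -0.01], [0, 0, 0], 0],
  [[0, 0, -0.005], [0, 0, 0], 0],
  [[0, 0, 0], [0, 0, 0], 0],
  [[0, 0, 0], [0, 0, 0], 0],
])

```text
time_s: 9.98
tcp_pos: [0.5774, -0.1713, 0.3042]
eef_rot: [180.0, 0.0, -94.7]
contact_force: [-0.5, -0.3, -0.6]
gripper_width: 0.0876
```

Run:
```python
from h import *
im,c,m,g,o=wmeas("pics/w5.png")
ct=o[np.argmax([a for _,a in o])][0]
plate(im,c,ct,70); print(r.get_state()["contact_force"])
```

```text
[ 0.5774 -0.1713  0.3042] [ 1.7997e+02  2.0000e-02 -9.4710e+01] [  2.   18.5 -16.4  -0.  -55.1  -6.7]
marble px [280.2 208.5] 124 [ 0.5783 -0.1689  0.031 ]
(248, 156, 66, 92) ((577.734130859375, -171.98089599609375), (83.43500518798828, 56.49620056152344), 85.30909729003906)
[ 0.45777852  0.31623662 -0.19222607]
```

Heavy holder is back to within 0.5 mm with its marble centred. Going to the left one.

>>> carry_out([
  [[-0.015, 0.003, 0], [0, 0, 0], 0],
  [[-0.026, 0.005, 0], [0, 0, 0], 0],
  [[-0.026, 0.005, 0], [0, 0, 0], 0],
  [[-0.026, 0.006, 0], [0, 0, 0], 0],
  [[-0.026, 0.006, 0], [0, 0, 0], 0],
  [[-0.026, 0.006, 0], [0, 0, 0], 0],
  [[-0.026, 0.005, 0], [0, 0, 0], 0],
  [[-0.026, 0.005, 0], [0, 0, 0], 0],
  [[-0.026, 0.005, 0], [0, 0, 0], 0],
  [[-0.026, 0.005, 0], [0, 0, 0], 0],
  [[-0.026, 0.005, 0], [0, 0, 0], 0],
  [[-0.026, 0.005, 0], [0, 0, 0], 0],
])

```text
time_s: 11.03
tcp_pos: [0.541, 0.1348, 0.3033]
eef_rot: [179.9, -0.1, -94.7]
contact_force: [-0.2, -0.2, 0.3]
gripper_width: 0.0877
```

>>> carry_out([
  [[0, 0, 0], [0, 0, -6], 0],
  [[0, 0, 0], [0, 0, -6.5], 0],
  [[0, 0, 0], [0, 0, -6.5], 0],
  [[0, 0, 0], [0, 0, -6.5], 0],
  [[0, 0, 0], [0, 0, 0], 0],
  [[0, 0, 0], [0, 0, 0], 0],
])

```text
time_s: 11.53
tcp_pos: [0.5414, 0.1336, 0.3036]
eef_rot: [179.9, -0.0, -69.4]
contact_force: [0.1, 0.5, 0.6]
gripper_width: 0.0876
```

Run:
```python
from h import *
im,c,m,g,o=wmeas("pics/w6.png")
ct=o[np.argmax([a for _,a in o])][0]
cs=plate(im,c,ct,70)
v=cv2.cvtColor(im,cv2.COLOR_RGB2BGR); cv2.drawContours(v,[cs],-1,(0,0,255),1)
x,y=ct.astype(int); v=v[y-80:y+80,x-100:x+100]
cv2.imwrite("pics/w6c.png",cv2.resize(v,(800,600)))
```

```text
[0.5414 0.1336 0.3036] [ 1.7989e+02 -2.0000e-02 -6.9410e+01] [ 34.   14.7 -22.   -0.  -53.4 -13.4]
marble px [279.3 204.7] 201 [0.5426 0.1326 0.031 ]
(247, 153, 66, 92) ((543.1851806640625, 130.19883728027344), (56.56380081176758, 82.8335952758789), 20.699026107788086)
```

View pics/w6c.png

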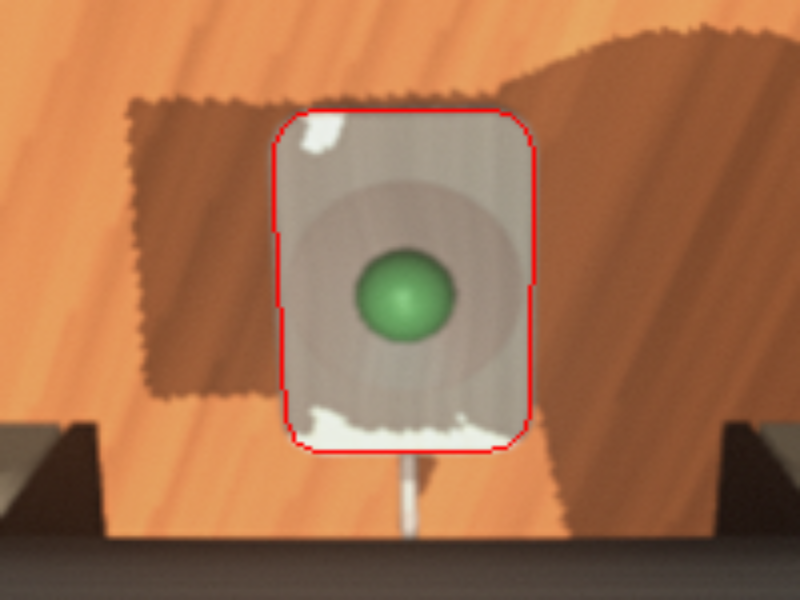

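Well aligned: plate outline centred, marble at crop (405,296), ring straight down at (409,500). Descend and close gently.

>>> carry_out([
  [[0.002, -0.001, 0.007], [0, 0, 0], 0],
  [[0, 0, 0.015], [0, 0, 0], 0],
  [[0, 0, 0.02], [0, 0, 0], 0],
  [[0, 0, 0.02], [0, 0, 0], 0],
  [[0, 0, 0.02], [0, 0, 0], 0],
  [[0, 0, 0.015], [0, 0, 0], 30],
  [[0, 0, 0.01], [0, 0, 0], 30],
  [[0, 0, 0.007], [0, 0, 0], 30],
  [[0, 0, 0.004], [0, 0, 0], 60],
  [[0, 0, 0.003], [0, 0, 0], 60],
  [[0, 0, 0.001], [0, 0, 0], 70],
  [[0, 0, 0], [0, 0, 0], 75],
])

```text
time_s: 12.58
tcp_pos: [0.5435, 0.1323, 0.183]
eef_rot: [-180.0, 0.0, -69.2]
contact_force: [0.2, 0.3, 0.5]
gripper_width: 0.0629
```

>>> carry_out([
  [[0, 0, 0], [0, 0, 0], 77],
  [[0, 0, 0], [0, 0, 0], 79],
  [[0, 0, 0], [0, 0, 0], 81],
  [[0, 0, 0], [0, 0, 0], 83],
  [[0, 0, 0], [0, 0, 0], 85],
  [[0, 0, 0], [0, 0, 0], 87],
  [[0, 0, 0], [0, 0, 0], 89],
  [[0, 0, 0], [0, 0, 0], 91],
  [[0, 0, 0], [0, 0, 0], 95],
  [[0, 0, 0], [0, 0, 0], 120],
  [[0, 0, 0], [0, 0, 0], 150],
  [[0, 0, 0], [0, 0, 0], 150],
])

```text
time_s: 13.58
tcp_pos: [0.5429, 0.1319, 0.1827]
eef_rot: [179.9, -0.0, -69.2]
contact_force: [-5.7, -0.2, 5.1]
gripper_width: 0.0578
```

>>> carry_out([
  [[0, 0, -0.0005], [0, 0, 0], 150],
  [[0, 0, -0.001], [0, 0, 0], 150],
  [[0, 0, -0.002], [0, 0, 0], 150],
  [[0, 0, -0.003], [0, 0, 0], 150],
  [[0, 0, -0.003], [0, 0, 0], 150],
  [[0, 0, -0.002], [0, 0, 0], 150],
  [[0, 0, -0.001], [0, 0, 0], 150],
  [[0, 0, -0.0005], [0, 0, 0], 150],
  [[0, 0, 0], [0, 0, 0], 150],
  [[0, 0, 0], [0, 0, 0], 150],
  [[0, 0, 0], [0, 0, 0], 150],
  [[0, 0, 0], [0, 0, 0], 150],
])

```text
time_s: 14.58
tcp_pos: [0.5432, 0.1321, 0.1955]
eef_rot: [180.0, -0.0, -69.2]
contact_force: [0.1, 0.5, -1.6]
gripper_width: 0.0576
```

Run:
```python
from h import *
for i in range(4):
    s=r.get_state();print(s["tcp_pos"].round(4),s["gripper_width"],s["contact_force"].round(2),s["moment"].round(3)); im=r.capture("wrist")
cv2.imwrite("pics/w7.png",cv2.cvtColor(im,cv2.COLOR_RGB2BGR)[150:400,120:440])
```

```text
[0.5432 0.1321 0.1955] 0.05758641015844276 [ 0.1   0.49 -1.61] [ 0.032  0.081 -0.054]
[0.5432 0.1321 0.1955] 0.05794434786616374 [ 0.37  0.07 -1.84] [0.027 0.143 0.073]
[0.5433 0.1321 0.1956] 0.05763355281205596 [ 0.54 -0.08 -1.18] [0.027 0.19  0.036]
[0.5433 0.1321 0.1956] 0.05769141182011605 [-0.34  0.36 -1.36] [0.012 0.113 0.007]
```

View pics/w7.png

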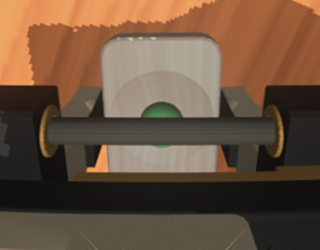

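About 1.5 N (≈0.15 kg), so this is the light one. The marble is central at crop (161,125). Lift, then turn clockwise about 111°, from its 110.7° start to 0°.

>>> carry_out([
  [[0, 0, -0.002], [0, 0, 0], 150],
  [[0, 0, -0.004], [0, 0, 0], 150],
  [[0, 0, -0.007], [0, 0, 0], 150],
  [[0, 0, -0.01], [0, 0, 0], 150],
  [[0, 0, -0.013], [0, 0, 0], 150],
  [[0, 0, -0.015], [0, 0, 0], 150],
  [[0, 0, -0.015], [0, 0, 0], 150],
  [[0, 0, -0.013], [0, 0, 0], 150],
  [[0, 0, -0.01], [0, 0, 0], 150],
  [[0, 0, -0.007], [0, 0, 0], 150],
  [[0, 0, -0.004], [0, 0, 0], 150],
  [[0, 0, -0.002], [0, 0, 0], 150],
])

```text
time_s: 15.78
tcp_pos: [0.5433, 0.1321, 0.2983]
eef_rot: [-180.0, 0.0, -69.2]
contact_force: [0.4, 0.1, -2.0]
gripper_width: 0.0576
```

>>> carry_out([
  [[0, 0, 0], [0, 0, 1], 150],
  [[0, 0, 0], [0, 0, 2], 150],
  [[0, 0, 0], [0, 0, 3], 150],
  [[0, 0, 0], [0, 0, 4], 150],
  [[0, 0, 0], [0, 0, 4], 150],
  [[0, 0, 0], [0, 0, 4], 150],
  [[0, 0, 0], [0, 0, 4], 150],
  [[0, 0, 0], [0, 0, 4], 150],
  [[0, 0, 0], [0, 0, 4], 150],
  [[0, 0, 0], [0, 0, 4], 150],
  [[0, 0, 0], [0, 0, 4], 150],
  [[0, 0, 0], [0, 0, 4], 150],
])

```text
time_s: 16.78
tcp_pos: [0.543, 0.1321, 0.2966]
eef_rot: [179.9, -0.1, -111.5]
contact_force: [0.1, 0.1, -0.6]
gripper_width: 0.0581
```

>>> carry_out([
  [[0, 0, 0], [0, 0, 4], 150],
  [[0, 0, 0], [0, 0, 4], 150],
  [[0, 0, 0], [0, 0, 4], 150],
  [[0, 0, 0], [0, 0, 4], 150],
  [[0, 0, 0], [0, 0, 4], 150],
  [[0, 0, 0], [0, 0, 4], 150],
  [[0, 0, 0], [0, 0, 4], 150],
  [[0, 0, 0], [0, 0, 4], 150],
  [[0, 0, 0], [0, 0, 4], 150],
  [[0, 0, 0], [0, 0, 4], 150],
  [[0, 0, 0], [0, 0, 4], 150],
  [[0, 0, 0], [0, 0, 4], 150],
])

```text
time_s: 17.78
tcp_pos: [0.5431, 0.1321, 0.2967]
eef_rot: [-180.0, -0.1, -159.5]
contact_force: [-0.2, -0.3, -2.6]
gripper_width: 0.0581
```

>>> carry_out([
  [[0, 0, 0], [0, 0, 4], 150],
  [[0, 0, 0], [0, 0, 4], 150],
  [[0, 0, 0], [0, 0, 4], 150],
  [[0, 0, 0], [0, 0, 3], 150],
  [[0, 0, 0], [0, 0, 2], 150],
  [[0, 0, 0], [0, 0, 1], 150],
  [[0, 0, 0], [0, 0, 0], 150],
  [[0, 0, 0], [0, 0, 0], 150],
  [[0, 0, 0], [0, 0, 0], 150],
  [[0, 0, 0], [0, 0, 0], 150],
])

```text
time_s: 18.62
tcp_pos: [0.5433, 0.1321, 0.2975]
eef_rot: [-180.0, -0.0, -177.2]
contact_force: [0.6, -0.3, -1.5]
gripper_width: 0.0576
```

Run:
```python
from h import *
s=r.get_state();print(s["time_s"],s["tcp_pos"].round(4),s["eef_rot"].round(1),s["gripper_width"],s["contact_force"].round(2),s["qd"].round(2))
w=r.capture("wrist");t=r.capture("top");sc=r.capture("scene")
c=r.get_calibration("top");m,g,o=holders(t,c)
for ct,a in o: print(ct,a,ray(c,[ct],.031)[0].round(4))
big=lambda i,f:cv2.resize(i,None,fx=f,fy=f,interpolation=cv2.INTER_CUBIC)
T=cv2.resize(t[150:280,170:370],(400,260));S=cv2.resize(sc[150:280,180:380],(400,260),interpolation=cv2.INTER_CUBIC)
W=cv2.resize(w[150:358,120:440],(400,260))
F=cv2.resize(t,(400,260))
cv2.imwrite("pics/f1.png",cv2.cvtColor(np.vstack([np.hstack([T,S]),np.hstack([W,F])]),cv2.COLOR_RGB2BGR))
```

```text
18.6167 [0.5433 0.1321 0.2975] [-180.    -0.  -177.2] 0.05759259833838882 [ 0.65 -0.31 -1.53] [-0.05 -0.03 -0.    0.13 -0.05 -0.15]
[336.26666667 208.48888889] 45 [ 0.5767 -0.1683  0.031 ]
```

View pics/f1.png

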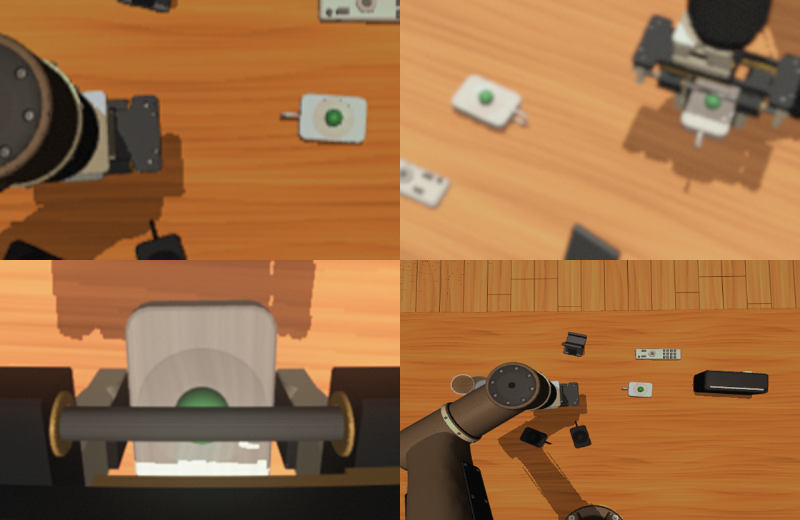

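The scene crop shows the held holder at (712,101) with its ring pointing to the room at (700,138) and its marble central. The heavy one stands in place with its marble, and the bystanders are where they were. I'll trim the last 2.5°, settle and hand in.

>>> carry_out([
  [[0, 0, 0], [0, 0, 0.5], 150],
  [[0, 0, 0], [0, 0, 1], 150],
  [[0, 0, 0], [0, 0, 0.7], 150],
  [[0, 0, 0], [0, 0, 0.3], 150],
  [[0, 0, 0], [0, 0, 0], 150],
  [[0, 0, 0], [0, 0, 0], 150],
  [[0, 0, 0], [0, 0, 0], 150],
  [[0, 0, 0], [0, 0, 0], 150],
  [[0, 0, 0], [0, 0, 0], 150],
  [[0, 0, 0], [0, 0, 0], 150],
  [[0, 0, 0], [0, 0, 0], 150],
  [[0, 0, 0], [0, 0, 0], 150],
])

```text
time_s: 19.77
tcp_pos: [0.5433, 0.1321, 0.2977]
eef_rot: [-180.0, -0.0, -179.7]
contact_force: [-0.3, -0.4, -1.6]
gripper_width: 0.0577
```

Run:
```python
from plant import r
s=r.get_state();print(s["time_s"],s["tcp_pos"].round(4),s["eef_rot"].round(2),s["gripper_width"],s["contact_force"].round(2))
print(r.close_job())
```

```text
19.7667 [0.5433 0.1321 0.2977] [-180.    -0.  -179.7] 0.057659346979207535 [-0.28 -0.36 -1.56]
the job is handed in; nothing more can be done
None
```

The job is handed in at 19.8 s, still gripping the light holder. I don't know the verdict, because handing in reports none.

- **Heavy holder:** I lifted the right one first and it weighed about 4.8 N. I set it back down within about 1 mm of its start, with its marble centred.
- **Light holder:** The left one weighed about 1.5 N. I lifted it and turned it about 111° from its starting angle, so the ring points to the room to within about 1° by calculation.
- **Last checks:** The tool was level and still, the underside was about 11–12 cm above the counter, and the gripper was on the plate at 57.7 mm. Pictures taken just before a final 2.5° trim showed both marbles in their hollows and the remote, phone stand, vase and radio where they were.
- **Not measured:** I judged the plate's own tilt only from the tool pose and the pictures. One odd reading came as the fingers closed on the light holder, a brief 5–6 N force sideways and upward, gone once it was lifted.

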